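# Switch the torch on against the anvil and aim it at the work

### The job

Pick up the torch, click it on by pressing its tail button against the steel striker plate on the front of the anvil block, firmly enough that it stays in but without ramming it. Then lay it in the V rest, lens towards the mushroom stake, let go, and leave the other things as they are.

Things in the scene. Friction and masses are not known exactly. Their poses are not given: they have to be found in the camera images.
- torch: torch (flashlight) lying on the bench: black round grip 30 in diameter, 106 long, between six-sided aluminium ends 40 across flats (head 45 long, tail cap 30); 193 long with its button, 0.3 kg. Origin on the axis at mid-grip (20 above the bench as it lies, near its balance point); x along the axis from tail to lens. The tail starts roughly towards the anvil block
- torch_lens (a point): centre of the torch's glass lens, 98 from the torch's origin along its +x; the glass is flush with the end of the head
- button_tip (a point): middle of the outer end of the round black rubber tail button (18 in diameter), 95 from the torch's origin along its -x when the button is out
- torch_button (a joint): how far the tail button is pressed in, in m: 0 is out (12 mm proud of the tail cap), 0.008 is clicked in against its stop (torch on). It starts to give at about 10 N, pushes back less the deeper it goes, snaps in by itself past 0.005 and then stays in; short of that it springs out again. Pressed with 12 to 15 N it is surely in
- anvil: heavy square steel anvil block, 120 x 120 x 160 high, fixed to the bench, on a foot 18 high that spreads 85 to each side and 70 in front. Origin under the middle of the block, on the bench; its front face looks along its -x, 60 from the origin. The steel striker plate is on that face
- anvil_face (a point): middle of the block's front face behind the striker plate, 110 above the bench. The plate here is 90 wide, 80 high, upright and flat, centred on this point and square to the anvil's x; it stands between 6 and 20 proud of the block's face, packed out differently each time: how far is not told, so feel for it. It does not give when pushed
- rest: fixed low steel rest: base 110 long (x), 70 wide, 12 thick, with two 90-degree V saddles at x = -36 and +36, each 14 thick, arm tips 60 above the bench and 31 to either side. The torch's grip lies across both, axis then 58 above the bench, its six-sided ends outside (10 mm play lengthwise). Origin under its middle, on the bench; x along the V, +x towards the mushroom stake
- stake: fixed mushroom-headed stake (steel dome 92 across on a thin post in a wooden block, 154 high) with a small copper blank on top: the work to be lit. It stands 240 from the rest along the rest's +x. Origin under its middle, on the bench
- chisel: plain six-sided bar 150 long, 20 across flats, flattened to a 24-wide blade at one end; lies on the bench near the torch (either of the two may be the nearer to the robot). Origin under its middle, on the bench; to be left alone
- rivet_bowl: small open steel bowl, 84 across, 40 high, near the rest; origin under its middle; to be left alone
- oil_can: grey upright can, 60 across, 130 high; origin under its middle; to be left alone
Mind the look-alikes: they are no part of the job. What is shaped like the torch but turquoise is not meant.

How it is judged:
By the outcome, as a careful person would: the job done as asked, in the order asked, and still so for the second after the job is handed in, with the robot touching nothing.
It also fails if it takes over 58 s, if anything falls off the work surface, if the arm or the gripper's body presses on something with over 40 N, if the wrist force passes 120 N, or if a joint passes its speed limit or range.

### The arm

A 6-joint arm with a two-finger parallel gripper is mounted at the origin on the work surface. World frame = base frame: x ahead of the robot, y to its left, z up, the work surface at z = 0. Lengths are in m, angles in rad, forces in N, time in s.
With the tool pointing down it reaches from about 0.35 to 0.775 m from the base axis. Payload 7.3 kg.
Tool frame: the origin (TCP) lies at the very end of the fingers, on their centre line; the grasp point (between the pads) lies 19 mm behind it; z points along the fingers, y is the line along which they close (so a half turn about z gives the same grasp; the last joint's range is limited). The gripper opens to 92 mm and grips with 3 to 60 N. Pads are 19 mm wide; open, the fingers measure 130 mm over their backs; the gripper's body (75 mm by 190 mm) begins 47 mm behind the grasp point.
Start: joints at [1.188, 0.342, 1.524, -0, 1.275, -0.146], TCP at [0.123, 0.51, 0.227] pointing down, gripper open.
Joint ranges: [-2.53, 2.53], [-0.77, 2.02], [0.04, 2.7], [-1, 4.14], [0.28, 2.66], [-3.11, 3.11]. Speed limits (rad/s): [2.57, 2.57, 3.14, 3.14, 3.14, 3.14].

### API

Orientations are given as [roll, pitch, yaw] about the fixed x, y, z axes, in that order (R = Rz(yaw) Ry(pitch) Rx(roll)).
In Python, from cell import robot gives the robot as it stands. The module is installed in compiled form; this text tells all that it offers.
- The arm moves only by the tool arm_command, never from a script. Its argument "moves" is a list of rows, each a list of 3 entries, a list of its own where there are three numbers: the shift along the tool's x, y, z in m, then the turn, a rotation vector about the tool's x, y, z in rad, then the finger opening in m, from 0 to 0.0918. In form: [[[dx, dy, dz], [ax, ay, az], claw], ...]. A call has exactly 5 rows; each row is the pose to reach, as a shift and turn from the pose commanded when the call began, along the tool's axes at that moment; what a row does not reach only later rows make up. A row lasts 1/10 s, in which the tool goes at most 50 mm and 8.59 degrees, less where a joint would pass 70% of its speed; a pose out of reach is approached as far as the arm can. A call with a gripper value outside its range is refused whole. The fingers move at their own pace and stop on an object; "squeeze" is the grip in N (left out, the last holds). Time passes only in rows, so rows that repeat a pose let the fingers close, or fill a call up. It gives the time, the measured TCP pose, the force, the opening and the grip force at its end, in the units of the state.
- robot.observe(): the state, without advancing time (a new reading comes with each control period).
- robot.read_camera(name): name is "scene" or "top"; returns the picture (384x512x3 uint8, red, green, blue); there is no depth.
- robot.camera_model(name): a dict with "fx", "fy", "cx", "cy" (pixels), "R" (3x3) and "t" (3): a world point X has camera coordinates R X + t. Camera axes: x right, y down, z forward; pixel columns grow to the right and rows downward; lengths in m; the calibration is good to about 2 mm. A picture is of the moment at which its call begins. camera_model takes no time and is no camera call.
- robot.hand_in(): hands the job in; it is judged then, once.
The state is a dict: "time": time; "qpos": joint angles; "qvel": joint speeds; "joint_efforts": joint torques, N m; "tool_pos": TCP position; "tool_rot": TCP orientation; "contact_force": force on the tool from outside, world axes, zero at the start; "torque": the same for the moment, N m; "opening": finger opening in m; "grip_force": force on a finger pad.
Only numpy, scipy, OpenCV 4.12 (cv2) and the standard library are available. Lean on these libraries where they do the work, as an engineer would, in place of code of your own. Each camera call takes 0.05 s, during which the arm holds its last target. There are 200 camera calls.

## Working session

There is one attempt and no reset: what is moved stays moved. The work goes in short steps, Python scripts to look and compute and a tool call to move; the robot and the scene stay as the last step left them, time stands still between calls to the robot, and variables do not carry over. Pictures are saved under pics/ and viewed, at most 10 in all, crops included, and the job is handed in when it is done.

Besides the shell and the picture viewer there is one more tool, called after "Emit:" by a JSON object that holds its "method" and its "body", one argument or row to a line. arm_command: Moves the arm, as the interface text tells. Its arguments: {"type":"object","properties":{"moves":{"type":"array"},"squeeze":{"type":"number"}},"required":["moves"]}

```bash
mkdir -p pics
python3 - <<'E'
from cell import robot
import cv2,numpy as np
ims=[]
for n in("scene","top"):
    im=robot.read_camera(n); cv2.imwrite(f"pics/{n}0.png",im[:,:,::-1]); 
    m=robot.camera_model(n); print(n,m["fx"],m["cx"],m["cy"],np.round(m["R"],4).tolist(),np.round(m["t"],4).tolist())
s=robot.observe(); print(s)
E
```

```text
scene 447.4122615713931 255.1243876086565 194.70142375332364 [[-0.5797, 0.8148, 0.0129], [0.4851, 0.3578, -0.7979], [-0.6547, -0.4563, -0.6026]] [0.3318, -0.1886, 1.5028]
top 414.647932849787 260.5595233483991 190.08037548853693 [[0.0114, -0.9998, 0.0139], [-0.9851, -0.0136, -0.1715], [0.1716, -0.0118, -0.9851]] [-0.0209, 0.5504, 1.0555]
{'time': 0.1, 'qpos': array([ 1.18799253e+00,  3.42674054e-01,  1.52491454e+00, -1.20704078e-05,
        1.27538147e+00, -1.46003542e-01]), 'qvel': array([ 1.27475631e-03, -1.05152986e-03, -2.89861242e-03,  8.79872553e-06,
        1.48788863e-04, -5.66504167e-04]), 'joint_efforts': array([ 2.66483643e-03, -4.32006741e+01, -2.44694781e+01,  7.19963992e-02,
        5.25870267e-02, -5.60752324e-05]), 'tool_pos': array([0.12301134, 0.51002036, 0.22610597]), 'tool_rot': array([-3.14022821e+00, -1.88974177e-04,  2.90479580e+00]), 'contact_force': array([ 0.53496686,  0.27921854, -0.53282222]), 'torque': array([ 0.02677805, -0.04454254,  0.04819604]), 'grip_force': 0.0, 'opening': 0.09205502657939094}
```

View pics/scene0.png

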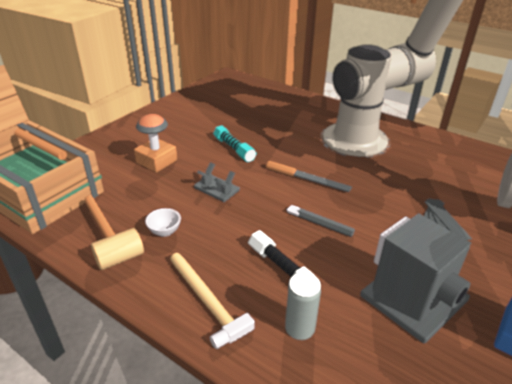

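View pics/top0.png

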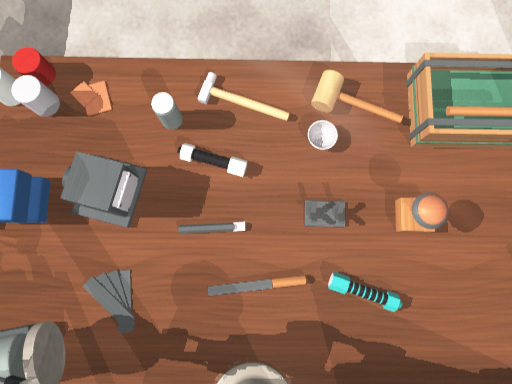

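The torch candidates are black/silver at top (187,153)–(238,166), and turquoise at (335,285)–(395,302), which is the look-alike. The black grip with aluminium ends fits. The other parts in the top view are the anvil at (105,187) with its plate at (125,190), the chisel at (212,228), the rest at (325,213), the stake at (430,210), the bowl at (322,135) and the oil can at (166,110).

```bash
cat > h.py <<'E'
import numpy as np,cv2
from cell import robot
def ray(n,uv):
    m=robot.camera_model(n);R=np.array(m["R"]);t=np.array(m["t"])
    d=R.T@np.array([(uv[0]-m["cx"])/m["fx"],(uv[1]-m["cy"])/m["fy"],1]);return -R.T@t,d
def onz(n,uv,z):
    o,d=ray(n,uv);return o+d*(z-o[2])/d[2]
def tri(a,b):
    o1,d1=ray("top",a);o2,d2=ray("scene",b)
    s=np.linalg.lstsq(np.c_[d1,-d2],o2-o1,rcond=None)[0];p,q=o1+d1*s[0],o2+d2*s[1]
    return (p+q)/2,np.linalg.norm(p-q)
def pix(n,X):
    m=robot.camera_model(n);c=np.array(m["R"])@X+m["t"];return m["fx"]*c[0]/c[2]+m["cx"],m["fy"]*c[1]/c[2]+m["cy"]
E
python3 - <<'E'
from h import *
t=cv2.imread("pics/top0.png");s=cv2.imread("pics/scene0.png")
a=cv2.resize(t[140:240,55:255],None,fx=4,fy=4,interpolation=cv2.INTER_CUBIC)
b=cv2.resize(t[190:240,295:395],None,fx=4,fy=4,interpolation=cv2.INTER_CUBIC)
c=cv2.resize(s[155:205,185:285],None,fx=4,fy=4,interpolation=cv2.INTER_CUBIC)
cv2.imwrite("pics/crop1.png",np.vstack([a,np.hstack([b,c])]))
def comps(n,im,roi):
    x0,y0,x1,y1=roi;g=im[y0:y1,x0:x1].min(2)
    k,l,st,ce=cv2.connectedComponentsWithStats((g>150).astype(np.uint8))
    for i in range(1,k):
        if st[i,4]>15:
            pts=np.argwhere(l==i)[:,::-1]+[x0,y0];print(n,st[i,4],np.round(ce[i]+[x0,y0],1),cv2.minAreaRect(pts.astype(np.float32)))
comps("top",t,(170,135,260,185));comps("scene",s,(240,225,300,275))
comps("topplate",t,(60,145,160,230))
E
```

```text
top 190 [186. 152.] ((186.0, 152.0), (12.637170791625977, 16.20854377746582), 15.945395469665527)
top 288 [236.6 166.5] ((236.5, 166.49998474121094), (17.71950912475586, 16.345903396606445), 15.945395469665527)
scene 355 [260.4 241.1] ((261.1827392578125, 242.1068878173828), (24.4984188079834, 18.020870208740234), 41.633541107177734)
scene 27 [297.2 271.8] ((296.5, 271.0), (6.0, 5.0), 90.0)
topplate 288 [120.9 189.2] ((121.36524200439453, 189.11781311035156), (8.688179016113281, 37.270137786865234), 17.878698348999023)
```

View pics/crop1.png

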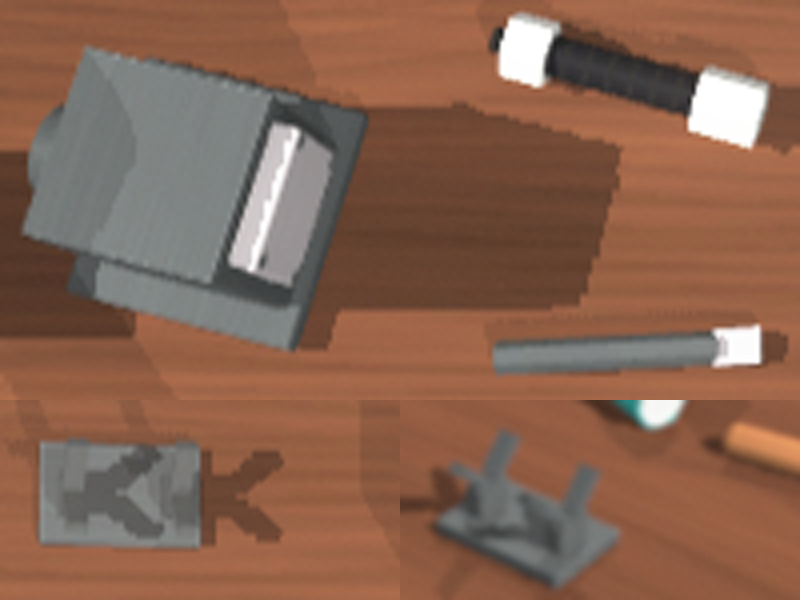

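The crop confirms the torch: black grip, aluminium ends, and a black button on its left end at top (179,150). The larger head is on the right, and the chisel is separate at (212,228).

Run:
```python
from h import *
np.set_printoptions(precision=4,suppress=True)
tc=onz("top",(186,152),.024);hd=onz("top",(236.6,166.5),.024)
ax=(hd-tc)[:2];print("len",np.linalg.norm(ax),"yaw",np.degrees(np.arctan2(ax[1],ax[0])));
u=ax/np.linalg.norm(ax);mid=(tc+hd)[:2]/2-u*.00375;print("torch",mid)
C=lambda l,z,o=(55,140):np.array([onz("top",(x/4+o[0],y/4+o[1]),z) for x,y in l])[:,:2]
B=C([(88,47),(272,95),(215,280),(25,235)],.16);c=B.mean(0);print("anvil",c,np.linalg.norm(np.diff(B,axis=0),axis=1))
e=(B[0]+B[3])/2-(B[1]+B[2])/2;w=B[1]-B[2];print("x dir",np.degrees(np.arctan2(e[1],e[0])),"from w",np.degrees(np.arctan2(-w[0],w[1])),np.degrees(np.arctan2(w[1],w[0])))
F=C([(367,115),(293,348)],.018);print("foot front mid",F.mean(0),np.linalg.norm(F[0]-F[1]),"dir",np.degrees(np.arctan2(*(F[0]-F[1])[::-1])))
P=C([(299,128),(255,270)],.15);print("plate front top mid",P.mean(0),np.degrees(np.arctan2(*(P[0]-P[1])[::-1])),np.linalg.norm(P[0]-P[1]))
R=C([(40,43),(200,40),(200,145),(40,147)],.012,(295,190));print("rest",R.mean(0),np.linalg.norm(np.diff(R,axis=0),axis=1));e=(R[1]+R[2]-R[0]-R[3]);print(np.degrees(np.arctan2(e[1],e[0])))
t=cv2.imread("pics/top0.png");h=cv2.cvtColor(t,cv2.COLOR_BGR2HSV)
print("dome?",onz("top",(430,211),.14),"bowl",onz("top",(322,134),.04),"can",onz("top",(163,103),.13),"chis",onz("top",(212,228),.01))
```

```text
len 0.1454869424638275 yaw -105.5115522550362
torch [0.6399 0.1259]
anvil [0.5479 0.3877] [0.1158 0.115  0.1163]
x dir 76.73189976661213 from w -102.94780932758293 -12.947809327582924
foot front mid [0.5307 0.319 ] 0.16538757014802252 dir -14.016035853547336
plate front top mid [0.5294 0.3142] -13.25049430381192 0.08913346288941894
rest [ 0.4948 -0.1909] [0.11   0.0721 0.1088]
-88.35251950537277
dome? [ 0.4887 -0.4247  0.14  ] bowl [ 0.7108 -0.1812  0.04  ] can [0.7576 0.2377 0.13  ] chis [0.4512 0.1157 0.01  ]
```

```bash
cat >> h.py <<'E'
from scipy.spatial.transform import Rotation as Ro
def to(p,yawdeg,base=None):
    s=robot.observe();R0=Ro.from_euler("xyz",s["tool_rot"]);R1=Ro.from_euler("xyz",[np.pi,0,np.radians(yawdeg)])
    d=R0.inv().apply(np.array(p)-s["tool_pos"]);r=(R0.inv()*R1).as_rotvec()
    print("shift",np.round(d,4).tolist(),"turn",np.round(r,4).tolist(),"| t",round(s["time"],2),"pos",np.round(s["tool_pos"],4),"rot",np.round(np.degrees(s["tool_rot"]),2),"F",np.round(s["contact_force"],1),"open",round(s["opening"],4),"grip",round(s["grip_force"],1))
E
python3 -c "
from h import *
to([.640,.126,.12],74.5)"
```

```text
shift [-0.5927, -0.2519, 0.1063] turn [-0.0012, 0.0009, 1.6045] | t 0.1 pos [0.123  0.51   0.2261] rot [-1.7992e+02 -1.0000e-02  1.6643e+02] F [ 0.5  0.3 -0.5] open 0.0921 grip 0.0
```

Emit:
{"method": "arm_command", "body": {
  "moves": [
    [[-0.05,-0.021,0],[0,0,0.146],0.09],
    [[-0.1,-0.042,0],[0,0,0.29],0.09],
    [[-0.145,-0.062,0],[0,0,0.44],0.09],
    [[-0.19,-0.08,0],[0,0,0.58],0.09],
    [[-0.237,-0.1,0],[0,0,0.73],0.09]
  ]
}}

```text
time: 0.6
tool_pos: [0.3254, 0.3604, 0.2266]
tool_rot: [-3.141, -0.0, 2.169]
contact_force: [0.2, 0.9, -0.4]
opening: 0.09
grip_force: 0.0
```

```bash
python3 -c "
from h import *
to([.640,.126,.12],74.5)"
```

```text
shift [-0.3709, 0.1279, 0.1065] turn [-0.0002, 0.0001, 0.8689] | t 0.6 pos [0.3254 0.3604 0.2266] rot [-179.99   -0.    124.29] F [ 0.2  0.9 -0.4] open 0.09 grip 0.0
```

Emit:
{"method": "arm_command", "body": {
  "moves": [
    [[-0.371,0.128,0.06],[0,0,0.869],0.09],
    [[-0.371,0.128,0.06],[0,0,0.869],0.09],
    [[-0.371,0.128,0.06],[0,0,0.869],0.09],
    [[-0.371,0.128,0.06],[0,0,0.869],0.09],
    [[-0.371,0.128,0.06],[0,0,0.869],0.09]
  ]
}}

```text
time: 1.1
tool_pos: [0.5245, 0.2138, 0.1883]
tool_rot: [-3.141, 0.0, 1.418]
contact_force: [0.2, 0.4, 0.4]
opening: 0.0903
grip_force: 0.0
```

Emit:
{"method": "arm_command", "body": {
  "moves": [
    [[-0.15,0,0],[0,0,0],0.09],
    [[-0.15,0,0],[0,0,0],0.09],
    [[-0.15,0,0],[0,0,0],0.09],
    [[-0.15,0,0],[0,0,0],0.09],
    [[-0.15,0,0],[0,0,0],0.09]
  ]
}}

```text
time: 1.6
tool_pos: [0.5013, 0.066, 0.1888]
tool_rot: [-3.141, -0.0, 1.422]
contact_force: [-0.3, -0.8, 0.1]
opening: 0.0902
grip_force: 0.0
```

```bash
python3 -c "
from h import *
to([.640,.126,.10],74.5)
im=robot.read_camera('top');cv2.imwrite('pics/top1.png',im[:,:,::-1])"
```

```text
shift [0.0799, 0.1282, 0.0888] turn [-0.0004, -0.0004, 0.1215] | t 1.6 pos [0.5013 0.066  0.1888] rot [-1.7998e+02 -2.0000e-02  8.1460e+01] F [-0.3 -0.8  0.1] open 0.0902 grip 0.0
```

Emit:
{"method": "arm_command", "body": {
  "moves": [
    [[0.08,0.128,0.089],[0,0,0.1215],0.09],
    [[0.08,0.128,0.089],[0,0,0.1215],0.09],
    [[0.08,0.128,0.089],[0,0,0.1215],0.09],
    [[0.08,0.128,0.089],[0,0,0.1215],0.09],
    [[0.08,0.128,0.089],[0,0,0.1215],0.09]
  ]
}}

```text
time: 2.15
tool_pos: [0.6399, 0.1308, 0.0962]
tool_rot: [-3.138, 0.001, 1.307]
contact_force: [-0.6, -0.3, 0.4]
opening: 0.0899
grip_force: 0.0
```

Run:
```python
from h import *
to([.640,.126,.004],74.5)
im=robot.read_camera('top')[:,:,::-1];s=robot.read_camera('scene')[:,:,::-1]
cv2.imwrite('pics/c2.png',np.hstack([cv2.resize(im[110:200,150:265],None,fx=3.4,fy=3.4,interpolation=2),cv2.resize(s[210:300,220:335],None,fx=3.4,fy=3.4,interpolation=2)]))
```

```text
shift [-0.0045, 0.0016, 0.0922] turn [-0.0038, 0.0008, 0.0068] | t 2.15 pos [0.6399 0.1308 0.0962] rot [-1.7978e+02  4.0000e-02  7.4890e+01] F [-0.6 -0.3  0.4] open 0.0899 grip 0.0
```

View pics/c2.png

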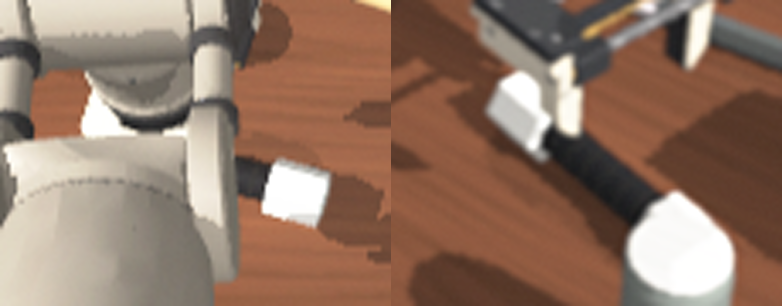

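The fingers straddle the grip: head at left in the scene view, oil can in front. Descending.

Emit:
{"method": "arm_command", "body": {
  "moves": [
    [[-0.0045,0.0016,0.03],[0,0,0.007],0.09],
    [[-0.0045,0.0016,0.06],[0,0,0.007],0.09],
    [[-0.0045,0.0016,0.08],[0,0,0.007],0.09],
    [[-0.0045,0.0016,0.09],[0,0,0.007],0.09],
    [[-0.0045,0.0016,0.091],[0,0,0.007],0.09]
  ]
}}

```text
time: 2.75
tool_pos: [0.6392, 0.1229, 0.0089]
tool_rot: [-3.141, 0.0, 1.297]
contact_force: [0.4, 0.4, 0.5]
opening: 0.09
grip_force: 0.0
```

Emit:
{"method": "arm_command", "body": {
  "moves": [
    [[0,0,0],[0,0,0],0.05],
    [[0,0,0],[0,0,0],0.025],
    [[0,0,0],[0,0,0],0.01],
    [[0,0,0],[0,0,0],0.01],
    [[0,0,0],[0,0,0],0.01]
  ],
  "squeeze": 50
}}

```text
time: 3.25
tool_pos: [0.6403, 0.1228, 0.0093]
tool_rot: [3.141, -0.0, 1.296]
contact_force: [-0.7, 0.2, -0.6]
opening: 0.0543
grip_force: 0.0
```

Emit:
{"method": "arm_command", "body": {
  "moves": [
    [[0,0,0],[0,0,0],0.01],
    [[0,0,0],[0,0,0],0.01],
    [[0,0,0],[0,0,0],0.01],
    [[0,0,0],[0,0,0],0.01],
    [[0,0,0],[0,0,0],0.01]
  ]
}}

```text
time: 3.75
tool_pos: [0.6403, 0.1227, 0.009]
tool_rot: [3.141, -0.0, 1.296]
contact_force: [0.6, -0.4, -0.6]
opening: 0.0293
grip_force: 50.0
```

Emit:
{"method": "arm_command", "body": {
  "moves": [
    [[0,0,0],[0,0,0],0.05],
    [[0,0,0],[0,0,0],0.05],
    [[0,0,0.003],[0,0,0],0.05],
    [[0,0,0.005],[0,0,0],0.05],
    [[0,0,0.005],[0,0,0],0.01]
  ]
}}

```text
time: 4.25
tool_pos: [0.6397, 0.1227, 0.0033]
tool_rot: [-3.141, 0.0, 1.296]
contact_force: [-1.1, 0.1, -0.0]
opening: 0.0455
grip_force: 0.0
```

Emit:
{"method": "arm_command", "body": {
  "moves": [
    [[0,0,0],[0,0,0],0.01],
    [[0,0,0],[0,0,0],0.01],
    [[0,0,0],[0,0,0],0.01],
    [[0,0,0],[0,0,0],0.01],
    [[0,0,0],[0,0,0],0.01]
  ]
}}

```text
time: 4.75
tool_pos: [0.6402, 0.1228, 0.004]
tool_rot: [3.141, -0.0, 1.296]
contact_force: [0.6, -0.1, -0.5]
opening: 0.0289
grip_force: 50.0
```

Emit:
{"method": "arm_command", "body": {
  "moves": [
    [[0,0,-0.03],[0,0,0],0.01],
    [[0,0,-0.06],[0,0,0],0.01],
    [[0,0,-0.09],[0,0,0],0.01],
    [[0,0,-0.105],[0,0,0],0.01],
    [[0,0,-0.106],[0,0,0],0.01]
  ]
}}

```text
time: 5.25
tool_pos: [0.6411, 0.1229, 0.1122]
tool_rot: [3.138, -0.001, 1.296]
contact_force: [0.4, 0.2, -3.4]
opening: 0.0289
grip_force: 50.0
```

Run:
```python
from h import *
e=np.radians(76.6)
c=np.array([.548,.388])-np.array([np.cos(e),np.sin(e)])*(.060+.020+.095+.03+.003)
to([c[0],c[1],.092],76.6)
im=robot.read_camera('top')[:,:,::-1];s=robot.read_camera('scene')[:,:,::-1]
cv2.imwrite('pics/c3.png',np.hstack([cv2.resize(im[110:210,130:265],None,fx=2.9,fy=2.9,interpolation=2),cv2.resize(s[170:270,210:345],None,fx=2.9,fy=2.9,interpolation=2)]))
```

```text
shift [0.0221, -0.1531, 0.0196] turn [0.0037, -0.0014, -0.0406] | t 5.25 pos [0.6411 0.1229 0.1122] rot [ 1.7979e+02 -8.0000e-02  7.4270e+01] F [ 0.4  0.2 -3.4] open 0.0289 grip 50.0
```

View pics/c3.png

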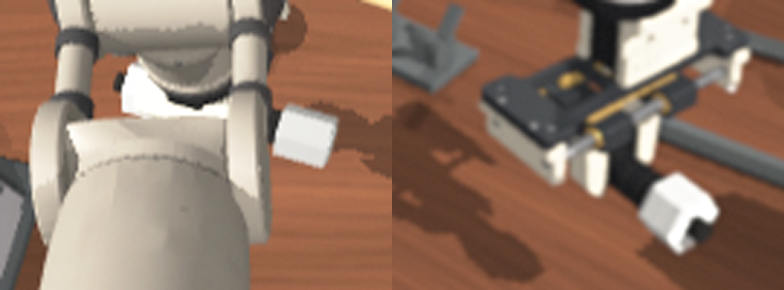

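Emit:
{"method": "arm_command", "body": {
  "moves": [
    [[0.022,-0.05,0.019],[0,0,-0.04],0.01],
    [[0.022,-0.09,0.019],[0,0,-0.04],0.01],
    [[0.022,-0.125,0.019],[0,0,-0.04],0.01],
    [[0.022,-0.147,0.019],[0,0,-0.04],0.01],
    [[0.022,-0.153,0.019],[0,0,-0.04],0.01]
  ]
}}

```text
time: 5.85
tool_pos: [0.4951, 0.1858, 0.0892]
tool_rot: [-3.137, 0.002, 1.338]
contact_force: [-0.1, -0.0, -3.2]
opening: 0.0291
grip_force: 50.0
```

Emit:
{"method": "arm_command", "body": {
  "moves": [
    [[0,0,0],[0,0,0],0.01],
    [[0,0,0],[0,0,0],0.01],
    [[0,0,0],[0,0,0],0.01],
    [[0,0,0],[0,0,0],0.01],
    [[0,0,0],[0,0,0],0.01]
  ]
}}

```text
time: 6.35
tool_pos: [0.4992, 0.1851, 0.0908]
tool_rot: [-3.142, -0.0, 1.336]
contact_force: [-0.7, -0.5, -3.7]
opening: 0.0292
grip_force: 50.0
```

Run:
```python
from h import *
e=np.radians(76.6)
c=np.array([.548,.388])-np.array([np.cos(e),np.sin(e)])*(.060+.020+.095+.03+.003)
to([c[0],c[1],.092],76.6)
im=robot.read_camera('top')[:,:,::-1];s=robot.read_camera('scene')[:,:,::-1]
cv2.imwrite('pics/c4.png',np.hstack([cv2.resize(im[130:260,50:250],None,fx=2,fy=2.,interpolation=2),cv2.resize(s[170:300,300:500],None,fx=2,fy=2.,interpolation=2)]))
```

```text
shift [0.0007, 0.0004, -0.0012] turn [-0.0, -0.0001, -0.0013] | t 6.35 pos [0.4992 0.1851 0.0908] rot [-180.     -0.     76.52] F [-0.7 -0.5 -3.7] open 0.0292 grip 50.0
```

View pics/c4.png

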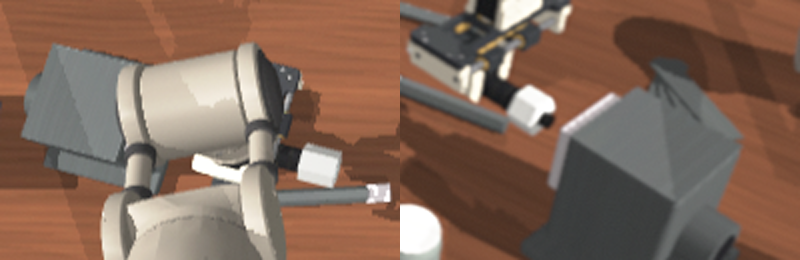

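Emit:
{"method": "arm_command", "body": {
  "moves": [
    [[0.006,0,0],[0,0,0],0.01],
    [[0.012,0,0],[0,0,0],0.01],
    [[0.016,0,0],[0,0,0],0.01],
    [[0.018,0,0],[0,0,0],0.01],
    [[0.018,0,0],[0,0,0],0.01]
  ]
}}

```text
time: 6.95
tool_pos: [0.503, 0.2033, 0.0909]
tool_rot: [3.142, -0.0, 1.337]
contact_force: [0.3, -0.0, -2.7]
opening: 0.0286
grip_force: 50.0
```

Emit:
{"method": "arm_command", "body": {
  "moves": [
    [[0.001,0,0],[0,0,0],0.01],
    [[0.002,0,0],[0,0,0],0.01],
    [[0.003,0,0],[0,0,0],0.01],
    [[0.004,0,0],[0,0,0],0.01],
    [[0.004,0,0],[0,0,0],0.01]
  ]
}}

```text
time: 7.45
tool_pos: [0.504, 0.2069, 0.091]
tool_rot: [3.141, -0.0, 1.336]
contact_force: [0.5, -0.1, -4.4]
opening: 0.0291
grip_force: 50.0
```

Emit:
{"method": "arm_command", "body": {
  "moves": [
    [[0.001,0,0],[0,0,0],0.01],
    [[0.002,0,0],[0,0,0],0.01],
    [[0.002,0,0],[0,0,0],0.01],
    [[0.003,0,0],[0,0,0],0.01],
    [[0.003,0,0],[0,0,0],0.01]
  ]
}}

```text
time: 7.95
tool_pos: [0.5046, 0.2098, 0.091]
tool_rot: [3.142, -0.0, 1.336]
contact_force: [-0.3, -0.5, -3.1]
opening: 0.0287
grip_force: 50.0
```

Emit:
{"method": "arm_command", "body": {
  "moves": [
    [[0.0005,0,0],[0,0,0],0.01],
    [[0.001,0,0],[0,0,0],0.01],
    [[0.0015,0,0],[0,0,0],0.01],
    [[0.002,0,0],[0,0,0],0.01],
    [[0.002,0,0],[0,0,0],0.01]
  ]
}}

```text
time: 8.45
tool_pos: [0.5051, 0.2117, 0.0909]
tool_rot: [3.142, -0.0, 1.336]
contact_force: [0.1, 0.2, -2.8]
opening: 0.0288
grip_force: 50.0
```

Emit:
{"method": "arm_command", "body": {
  "moves": [
    [[0.0005,0,0],[0,0,0],0.01],
    [[0.001,0,0],[0,0,0],0.01],
    [[0.0015,0,0],[0,0,0],0.01],
    [[0.002,0,0],[0,0,0],0.01],
    [[0.002,0,0],[0,0,0],0.01]
  ]
}}

```text
time: 8.95
tool_pos: [0.5055, 0.2137, 0.0909]
tool_rot: [3.142, -0.0, 1.336]
contact_force: [0.0, -0.0, -4.0]
opening: 0.0286
grip_force: 50.0
```

Emit:
{"method": "arm_command", "body": {
  "moves": [
    [[0.0005,0,0],[0,0,0],0.01],
    [[0.001,0,0],[0,0,0],0.01],
    [[0.0015,0,0],[0,0,0],0.01],
    [[0.002,0,0],[0,0,0],0.01],
    [[0.002,0,0],[0,0,0],0.01]
  ]
}}

```text
time: 9.45
tool_pos: [0.506, 0.2156, 0.0909]
tool_rot: [-3.142, -0.0, 1.336]
contact_force: [-0.4, -0.5, -3.3]
opening: 0.0292
grip_force: 50.0
```

Emit:
{"method": "arm_command", "body": {
  "moves": [
    [[0.0005,0,0],[0,0,0],0.01],
    [[0.001,0,0],[0,0,0],0.01],
    [[0.0015,0,0],[0,0,0],0.01],
    [[0.002,0,0],[0,0,0],0.01],
    [[0.002,0,0],[0,0,0],0.01]
  ]
}}

```text
time: 9.95
tool_pos: [0.5065, 0.2176, 0.091]
tool_rot: [3.142, -0.0, 1.336]
contact_force: [0.5, 0.1, -3.1]
opening: 0.029
grip_force: 50.0
```

Emit:
{"method": "arm_command", "body": {
  "moves": [
    [[0.0005,0,0],[0,0,0],0.01],
    [[0.001,0,0],[0,0,0],0.01],
    [[0.0015,0,0],[0,0,0],0.01],
    [[0.002,0,0],[0,0,0],0.01],
    [[0.002,0,0],[0,0,0],0.01]
  ]
}}

```text
time: 10.45
tool_pos: [0.5069, 0.2195, 0.0909]
tool_rot: [3.142, -0.0, 1.336]
contact_force: [0.3, -0.1, -3.8]
opening: 0.029
grip_force: 50.0
```

Emit:
{"method": "arm_command", "body": {
  "moves": [
    [[0.0005,0,0],[0,0,0],0.01],
    [[0.001,0,0],[0,0,0],0.01],
    [[0.0015,0,0],[0,0,0],0.01],
    [[0.002,0,0],[0,0,0],0.01],
    [[0.002,0,0],[0,0,0],0.01]
  ]
}}

```text
time: 10.95
tool_pos: [0.507, 0.2203, 0.0907]
tool_rot: [-3.141, 0.002, 1.336]
contact_force: [-0.9, -6.8, -3.5]
opening: 0.0288
grip_force: 50.0
```

Emit:
{"method": "arm_command", "body": {
  "moves": [
    [[0.0003,0,0],[0,0,0],0.01],
    [[0.0006,0,0],[0,0,0],0.01],
    [[0.0008,0,0],[0,0,0],0.01],
    [[0.001,0,0],[0,0,0],0.01],
    [[0.001,0,0],[0,0,0],0.01]
  ]
}}

```text
time: 11.45
tool_pos: [0.5069, 0.2204, 0.0906]
tool_rot: [-3.14, 0.004, 1.336]
contact_force: [-2.1, -9.9, -2.7]
opening: 0.0285
grip_force: 50.0
```

```bash
python3 -c "
from h import *
to([.5,.2,.092],76.6)"
```

```text
shift [-0.0215, -0.002, -0.0014] turn [-0.0014, 0.0036, -0.0007] | t 11.45 pos [0.5069 0.2204 0.0906] rot [-179.92    0.21   76.56] F [-2.1 -9.9 -2.7] open 0.0285 grip 50.0
```

Emit:
{"method": "arm_command", "body": {
  "moves": [
    [[0.0002,0,0],[0,0,0],0.01],
    [[0.0004,0,0],[0,0,0],0.01],
    [[0.0006,0,0],[0,0,0],0.01],
    [[0.0008,0,0],[0,0,0],0.01],
    [[0.0008,0,0],[0,0,0],0.01]
  ]
}}

```text
time: 11.95
tool_pos: [0.5072, 0.2217, 0.0906]
tool_rot: [-3.14, 0.003, 1.336]
contact_force: [-1.5, -8.0, -3.1]
opening: 0.0292
grip_force: 50.0
```

Yielding now (moved 1.3 mm, force dropping). Continue.

Emit:
{"method": "arm_command", "body": {
  "moves": [
    [[0.0004,0,0],[0,0,0],0.01],
    [[0.0008,0,0],[0,0,0],0.01],
    [[0.0012,0,0],[0,0,0],0.01],
    [[0.0015,0,0],[0,0,0],0.01],
    [[0.0015,0,0],[0,0,0],0.01]
  ]
}}

```text
time: 12.45
tool_pos: [0.5082, 0.2249, 0.091]
tool_rot: [3.142, -0.001, 1.336]
contact_force: [0.0, -1.6, -3.3]
opening: 0.0284
grip_force: 50.0
```

Emit:
{"method": "arm_command", "body": {
  "moves": [
    [[0.0004,0,0],[0,0,0],0.01],
    [[0.0008,0,0],[0,0,0],0.01],
    [[0.0012,0,0],[0,0,0],0.01],
    [[0.0015,0,0],[0,0,0],0.01],
    [[0.0015,0,0],[0,0,0],0.01]
  ]
}}

```text
time: 12.95
tool_pos: [0.5085, 0.2262, 0.091]
tool_rot: [3.141, -0.0, 1.336]
contact_force: [0.2, -0.8, -3.9]
opening: 0.0287
grip_force: 50.0
```

Past the snap point; now pressing to the stop to make sure.

Emit:
{"method": "arm_command", "body": {
  "moves": [
    [[0.0004,0,0],[0,0,0],0.01],
    [[0.0008,0,0],[0,0,0],0.01],
    [[0.0012,0,0],[0,0,0],0.01],
    [[0.0015,0,0],[0,0,0],0.01],
    [[0.0015,0,0],[0,0,0],0.01]
  ]
}}

```text
time: 13.45
tool_pos: [0.5089, 0.2275, 0.0909]
tool_rot: [3.142, -0.0, 1.336]
contact_force: [0.1, -0.2, -2.3]
opening: 0.029
grip_force: 50.0
```

Emit:
{"method": "arm_command", "body": {
  "moves": [
    [[0.0004,0,0],[0,0,0],0.01],
    [[0.0008,0,0],[0,0,0],0.01],
    [[0.0012,0,0],[0,0,0],0.01],
    [[0.0015,0,0],[0,0,0],0.01],
    [[0.0015,0,0],[0,0,0],0.01]
  ]
}}

```text
time: 13.95
tool_pos: [0.5089, 0.2282, 0.0908]
tool_rot: [-3.141, 0.001, 1.336]
contact_force: [-0.9, -5.1, -2.3]
opening: 0.0284
grip_force: 50.0
```

Emit:
{"method": "arm_command", "body": {
  "moves": [
    [[0.0004,0,0],[0,0,0],0.01],
    [[0.0008,0,0],[0,0,0],0.01],
    [[0.0012,0,0],[0,0,0],0.01],
    [[0.0014,0,0],[0,0,0],0.01],
    [[0.0014,0,0],[0,0,0],0.01]
  ]
}}

```text
time: 14.45
tool_pos: [0.5088, 0.2283, 0.0905]
tool_rot: [-3.14, 0.004, 1.336]
contact_force: [-1.0, -10.6, -2.4]
opening: 0.0292
grip_force: 50.0
```

Emit:
{"method": "arm_command", "body": {
  "moves": [
    [[0.0003,0,0],[0,0,0],0.01],
    [[0.0006,0,0],[0,0,0],0.01],
    [[0.0007,0,0],[0,0,0],0.01],
    [[0.0007,0,0],[0,0,0],0.01],
    [[0.0007,0,0],[0,0,0],0.01]
  ]
}}

```text
time: 14.95
tool_pos: [0.5087, 0.2283, 0.0904]
tool_rot: [-3.14, 0.005, 1.336]
contact_force: [-1.9, -12.2, -2.6]
opening: 0.0289
grip_force: 50.0
```

Emit:
{"method": "arm_command", "body": {
  "moves": [
    [[-0.002,0,0],[0,0,0],0.01],
    [[-0.008,0,0],[0,0,0],0.01],
    [[-0.03,0,0],[0,0,0],0.01],
    [[-0.06,0,0],[0,0,0],0.01],
    [[-0.07,0,0],[0,0,0],0.01]
  ]
}}

```text
time: 15.45
tool_pos: [0.4927, 0.1613, 0.0909]
tool_rot: [-3.141, 0.0, 1.335]
contact_force: [-1.3, 0.3, -3.0]
opening: 0.0288
grip_force: 50.0
```

Run:
```python
from h import *
to([.495,-.191,.13],90.3)
im=robot.read_camera('top')[:,:,::-1];s=robot.read_camera('scene')[:,:,::-1]
cv2.imwrite('pics/c5.png',np.hstack([cv2.resize(im[150:250,140:240],None,fx=4,fy=4.,interpolation=2),cv2.resize(s[170:270,280:380],None,fx=4,fy=4.,interpolation=2)]))
```

```text
shift [-0.342, 0.0844, -0.039] turn [-0.0006, 0.0002, -0.2406] | t 15.45 pos [0.4927 0.1613 0.0909] rot [-1.7997e+02  2.0000e-02  7.6510e+01] F [-1.3  0.3 -3. ] open 0.0288 grip 50.0
```

View pics/c5.png

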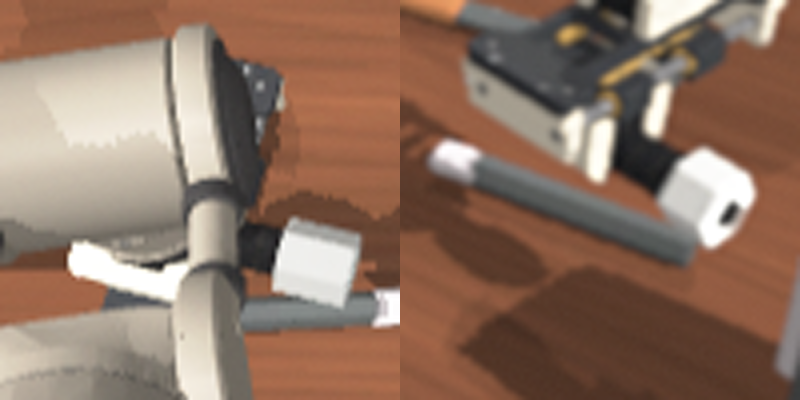

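The button is now a short stub, flush-ish, at about (332,222) in the scene view, so the torch is clicked on. Moving to the rest.

Emit:
{"method": "arm_command", "body": {
  "moves": [
    [[-0.04,0.01,-0.03],[0,0,-0.05],0.01],
    [[-0.088,0.022,-0.039],[0,0,-0.1],0.01],
    [[-0.136,0.034,-0.039],[0,0,-0.15],0.01],
    [[-0.184,0.046,-0.039],[0,0,-0.2],0.01],
    [[-0.232,0.058,-0.039],[0,0,-0.247],0.01]
  ]
}}

```text
time: 16.05
tool_pos: [0.4968, -0.0773, 0.1305]
tool_rot: [3.139, -0.0, 1.586]
contact_force: [0.4, 0.7, -2.8]
opening: 0.0288
grip_force: 50.0
```

```bash
python3 -c "
from h import *
to([.495,-.194,.13],90.7)"
```

```text
shift [-0.1167, -0.0036, 0.0004] turn [0.0022, -0.0002, 0.0032] | t 16.05 pos [ 0.4968 -0.0773  0.1305] rot [ 1.7987e+02 -1.0000e-02  9.0880e+01] F [ 0.4  0.7 -2.8] open 0.0288 grip 50.0
```

Emit:
{"method": "arm_command", "body": {
  "moves": [
    [[-0.04,-0.002,0],[0,0,0],0.01],
    [[-0.08,-0.003,0],[0,0,0],0.01],
    [[-0.105,-0.0035,0],[0,0,0],0.01],
    [[-0.116,-0.0035,0],[0,0,0],0.01],
    [[-0.116,-0.0035,0],[0,0,0],0.01]
  ]
}}

```text
time: 16.55
tool_pos: [0.4945, -0.1928, 0.1299]
tool_rot: [3.141, -0.0, 1.582]
contact_force: [0.2, 0.5, -3.0]
opening: 0.0289
grip_force: 50.0
```

Run:
```python
from h import *
to([.495,-.194,.13],90.7)
im=robot.read_camera('top')[:,:,::-1];s=robot.read_camera('scene')[:,:,::-1]
for nm,g,n in(("top",im,"top"),("scene",s,"scene")):
    print(n,"pred lens",np.round(pix(n,np.array([.495,-.289,.146])),1),"pred tailend",np.round(pix(n,np.array([.495,-.108,.146])),1))
cv2.imwrite('pics/top6.png',im);cv2.imwrite('pics/scene6.png',s)
cv2.imwrite('pics/c6.png',np.hstack([cv2.resize(im[160:260,270:370],None,fx=4,fy=4.,interpolation=2),cv2.resize(s[120:220,160:260],None,fx=4,fy=4.,interpolation=2)]))
```

```text
shift [-0.0012, 0.0005, -0.0001] turn [0.0009, -0.0001, -0.0012] | t 16.55 pos [ 0.4945 -0.1928  0.1299] rot [ 1.7995e+02 -1.0000e-02  9.0630e+01] F [ 0.2  0.5 -3. ] open 0.0289 grip 50.0
top pred lens [374.9 207.3] pred tailend [299.9 206.4]
scene pred lens [186.1 133.1] pred tailend [238.9 154. ]
```

View pics/c6.png

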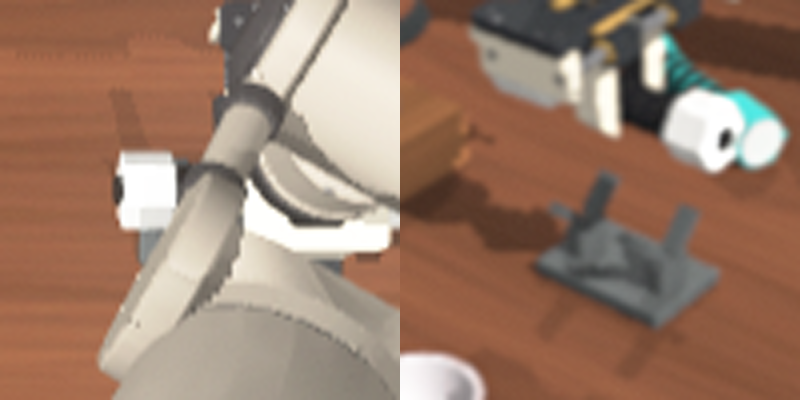

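Torch is aligned over the rest: tail cap end at top (299.5,207.5) against a predicted 299.9, with the head towards the stake. Lowering.

Emit:
{"method": "arm_command", "body": {
  "moves": [
    [[0,0,0.025],[0,0,0],0.01],
    [[0,0,0.05],[0,0,0],0.01],
    [[0,0,0.068],[0,0,0],0.01],
    [[0,0,0.076],[0,0,0],0.01],
    [[0,0,0.078],[0,0,0],0.01]
  ]
}}

```text
time: 17.15
tool_pos: [0.4938, -0.1908, 0.0513]
tool_rot: [-3.14, -0.001, 1.585]
contact_force: [-0.5, 0.3, -3.9]
opening: 0.0286
grip_force: 50.0
```

Emit:
{"method": "arm_command", "body": {
  "moves": [
    [[0,0,0.001],[0,0,0],0.01],
    [[0,0,0.003],[0,0,0],0.01],
    [[0,0,0.005],[0,0,0],0.01],
    [[0,0,0.006],[0,0,0],0.01],
    [[0,0,0.006],[0,0,0],0.01]
  ]
}}

```text
time: 17.65
tool_pos: [0.4938, -0.1923, 0.046]
tool_rot: [3.141, -0.0, 1.583]
contact_force: [-0.5, -0.5, -3.4]
opening: 0.0291
grip_force: 50.0
```

Emit:
{"method": "arm_command", "body": {
  "moves": [
    [[0,0,0.0005],[0,0,0],0.01],
    [[0,0,0.001],[0,0,0],0.01],
    [[0,0,0.0015],[0,0,0],0.01],
    [[0,0,0.002],[0,0,0],0.01],
    [[0,0,0.002],[0,0,0],0.01]
  ]
}}

```text
time: 18.15
tool_pos: [0.4941, -0.1923, 0.044]
tool_rot: [3.141, 0.0, 1.583]
contact_force: [-0.0, 0.7, -3.3]
opening: 0.0288
grip_force: 50.0
```

Emit:
{"method": "arm_command", "body": {
  "moves": [
    [[0,0,0.0003],[0,0,0],0.01],
    [[0,0,0.0006],[0,0,0],0.01],
    [[0,0,0.001],[0,0,0],0.01],
    [[0,0,0.0015],[0,0,0],0.01],
    [[0,0,0.0015],[0,0,0],0.01]
  ]
}}

```text
time: 18.65
tool_pos: [0.4944, -0.1925, 0.0429]
tool_rot: [3.14, 0.0, 1.583]
contact_force: [1.7, -0.0, 2.5]
opening: 0.0293
grip_force: 50.0
```

Emit:
{"method": "arm_command", "body": {
  "moves": [
    [[0,0.0005,0.0003],[0,0,0],0.01],
    [[0,0.001,0.0005],[0,0,0],0.01],
    [[0,0.001,0.0005],[0,0,0],0.01],
    [[0,0.001,0.0005],[0,0,0],0.01],
    [[0,0.001,0.0005],[0,0,0],0.01]
  ],
  "squeeze": 10
}}

```text
time: 19.15
tool_pos: [0.4948, -0.1924, 0.0423]
tool_rot: [3.141, 0.0, 1.583]
contact_force: [-0.5, -0.2, 4.6]
opening: 0.0293
grip_force: 10.0
```

Emit:
{"method": "arm_command", "body": {
  "moves": [
    [[0,0,0],[0,0,0],0.035],
    [[0,0,0],[0,0,0],0.04],
    [[0,0,0],[0,0,0],0.06],
    [[0,0,0],[0,0,0],0.075],
    [[0,0,0],[0,0,0],0.075]
  ]
}}

```text
time: 19.65
tool_pos: [0.4947, -0.1922, 0.0418]
tool_rot: [-3.141, -0.0, 1.583]
contact_force: [-0.5, 0.3, -0.4]
opening: 0.0594
grip_force: 0.0
```

Emit:
{"method": "arm_command", "body": {
  "moves": [
    [[0,0,0],[0,0,0],0.075],
    [[0,0,0],[0,0,0],0.075],
    [[0,0,0],[0,0,0],0.075],
    [[0,0,-0.005],[0,0,0],0.075],
    [[0,0,-0.015],[0,0,0],0.075]
  ]
}}

```text
time: 20.15
tool_pos: [0.4944, -0.192, 0.0569]
tool_rot: [-3.14, -0.001, 1.583]
contact_force: [0.8, -0.2, 0.1]
opening: 0.075
grip_force: 0.0
```

Emit:
{"method": "arm_command", "body": {
  "moves": [
    [[0,0,-0.03],[0,0,0],0.075],
    [[0,0,-0.06],[0,0,0],0.075],
    [[0,0,-0.1],[0,0,0],0.075],
    [[0,0,-0.14],[0,0,0],0.075],
    [[0,0,-0.16],[0,0,0],0.075]
  ]
}}

```text
time: 20.65
tool_pos: [0.4959, -0.1927, 0.2217]
tool_rot: [3.136, 0.003, 1.583]
contact_force: [0.9, 0.8, -0.5]
opening: 0.0749
grip_force: 0.0
```

Emit:
{"method": "arm_command", "body": {
  "moves": [
    [[0.04,0,0],[0,0,0],0.075],
    [[0.085,0,0],[0,0,0],0.075],
    [[0.13,0,0],[0,0,0],0.075],
    [[0.17,0,0],[0,0,0],0.075],
    [[0.19,0,0],[0,0,0],0.075]
  ]
}}

```text
time: 21.15
tool_pos: [0.492, 0.0006, 0.218]
tool_rot: [3.14, -0.001, 1.585]
contact_force: [-0.1, 0.2, 0.5]
opening: 0.0752
grip_force: 0.0
```

Run:
```python
from h import *
to([.495,0,.2],90)
im=robot.read_camera('top')[:,:,::-1];s=robot.read_camera('scene')[:,:,::-1]
cv2.imwrite('pics/c7.png',np.hstack([cv2.resize(im[110:250,250:450],None,fx=2,fy=2.,interpolation=2),cv2.resize(s[100:240,100:300],None,fx=2,fy=2.,interpolation=2)]))
for X in ([.495,-.29,.058],[.495,-.108,.058]): print(pix("top",np.array(X)))
g=im[185:240,270:385].min(2);k,l,st,ce=cv2.connectedComponentsWithStats((g>150).astype(np.uint8))
for i in range(1,k):
    if st[i,4]>15: c=ce[i]+[270,185];print(st[i,4],c,onz("top",c,.062))
```

```text
shift [-0.0007, 0.003, 0.018] turn [0.0011, -0.0007, 0.0147] | t 21.15 pos [0.492  0.0006 0.218 ] rot [ 1.7993e+02 -4.0000e-02  9.0840e+01] F [-0.1  0.2  0.5] open 0.0752 grip 0.0
(np.float64(365.6689456489268), np.float64(211.73393947122298))
(np.float64(296.30690691176176), np.float64(210.82709947208807))
156 [274.08333333 192.45512821] [ 0.54225334 -0.04937903  0.062     ]
188 [286.59042553 192.73404255] [ 0.54196329 -0.0822281   0.062     ]
232 [302.01293103 210.72413793] [ 0.49496869 -0.12249457  0.062     ]
65 [271.89230769 210.61538462] [ 0.49422123 -0.04395052  0.062     ]
301 [357.19933555 212.10299003] [ 0.49324268 -0.26671065  0.062     ]
238 [280.58823529 220.35714286] [ 0.46908465 -0.06669028  0.062     ]
```

View pics/c7.png

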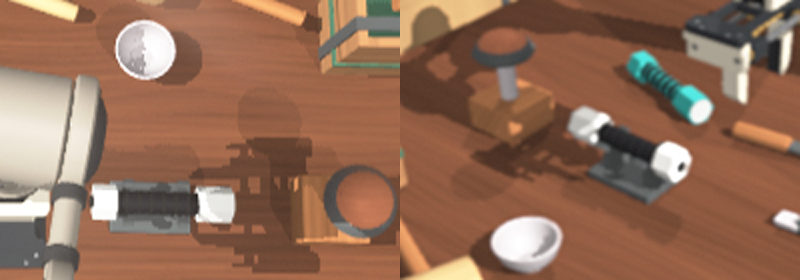

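The torch lies seated in the V, head towards the stake, centred at about y = −0.191. The bowl and stake are undisturbed and the gripper is clear.

```bash
python3 -c "
from cell import robot
print(robot.hand_in())"
```

```text
the job is handed in; nothing more can be done
None
```

The torch was clicked on against the striker plate with about 12 N, laid in the V rest with its lens towards the stake and released, and the job was handed in at about 21 s; no verdict was returned.

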